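# Gauge the stepped key block in both directions

## Task

Check the stepped wooden block on the bench gauge in both directions. Wake the gauge with its big key, then with the block flat on the gauge's bed push its plain back (the side opposite the step) squarely against the sprung anvil until the anvil is about half way in, never to its end stop, and hold it there for a moment; then roll the block a quarter turn so that it stands on that back, and push its underside against the anvil in the same way. Afterwards leave the block resting wholly on the felt pad and store the result with the small key at the far end of the row from the big one; leave the middle key alone and do not disturb the other things on the bench.

Things in the scene. Friction and masses are not known exactly. Their poses are not given: they have to be found in the camera images.
- gauge: bench gauge, fixed to the table: a grey metal housing 110 (x) x 160 (y) x 50 mm high with a dark display and three keys on top; origin at the centre of the housing's underside on the table. An aluminium bed bar 40 mm wide and 12 mm high runs from the housing's -x side out to x = -215 mm; the anvil stands over it. x points from the bed to the housing.
- bed (a point): centre of the bed's free top, 12 mm above the table, 40 mm in front of the anvil's face at rest; axes as the gauge (x towards the anvil, z up)
- anvil_face (a point): centre of the working face of the sprung anvil, a steel plate 50 mm wide and 30 mm high (from 3 to 33 mm above the bed), 30 mm clear of the housing; moves with the anvil; axes as the gauge: the face looks to -x
- anvil (a joint): travel of the anvil towards the housing (along the gauge's x), m: 0 at rest, end stop at 0.014; spring force 3.2 N at 0, 8.8 N half way, 14.4 N at the stop
- key_big_top (a point): centre of the top of the big round key (30 mm across), at one end of the row of three keys that stand 50 mm apart on the housing; keys are pressed down and spring back
- key_big (a joint): travel of the big key, m: 0 up, 0.006 fully down (4 N)
- key_end_top (a point): centre of the top of the small key (18 mm across) at the other end of the row
- key_end (a joint): travel of the small end key, m: 0 up, 0.006 fully down (4 N)
- key_mid (a joint): travel of the small middle key, half way between the two others (18 mm across): not to be pressed
- block: loose stepped block of brown hardwood, about 90 g: 56 (x) x 54 (y) x 40 mm (z), with a step 16 mm deep and 16 mm high cut out along the whole of its upper -x edge; origin at the centre of its underside, which lies on the table at the start. +x points out of its plain back (54 x 40 mm)
- block_back (a point): centre of the block's plain back, 28 mm along +x and 20 mm up from its origin; axes as the block
- block_mid (a point): middle of the block, 20 mm up from its origin
- pad: grey felt pad fixed on the table, 140 x 140 x 5 mm; origin at the centre of its underside
- offcut: bystander: plain wooden offcut 70 x 35 x 30 mm, no step; origin under its centre
- glue: bystander: white glue bottle, 56 mm across, 130 mm tall; origin under its centre
- tin: bystander: metal tin, 70 mm across, 70 mm tall; origin under its centre
- driver: bystander: screwdriver lying down; origin under its middle
- clamp: bystander: steel G-clamp lying flat, about 100 x 70 x 14 mm; origin under the middle of its back
There are look-alikes about, which are no part of the job. What is shaped like the block but blue is not meant. Of the things that look like the pad, the larger one is meant.

How it is judged:
By the outcome, as a careful person would: the job done as asked, in the order asked, and still so for the second after the job is handed in, with the robot touching nothing.
It also fails if it takes over 72 s, if anything falls off the work surface, if the arm or the gripper's body presses on something with over 40 N, if the wrist force passes 120 N, or if a joint passes its speed limit or range.

## Robot

A 6-joint arm with a two-finger parallel gripper is mounted at the origin on the work surface. World frame = base frame: x ahead of the robot, y to its left, z up, the work surface at z = 0. Lengths are in m, angles in rad, forces in N, time in s.
With the tool pointing down it reaches from about 0.325 to 0.775 m from the base axis. Payload 5.5 kg.
Tool frame: the origin (TCP) lies on the centre line of the jaws, within the pads' length; the fingertips stand manip.nose_length ahead of it and the grasp point (between the pads) lies 11 mm behind it (manip.nose_length is the distance from the TCP to the fingertips, in m); z points along the fingers, y is the line along which they close (so a half turn about z gives the same grasp; the last joint's range is limited). The gripper opens to 85 mm and grips with 20 to 120 N. Pads are 22 mm wide; open, the fingers measure 114 mm over their backs; the gripper's body (76 mm by 85 mm) begins 54 mm behind the grasp point. The pads swing forward as they close: fully open they stand 13 mm farther back than shut.
Start: joints at [1.2, 0.091, 1.231, -0, 1.82, -0.057], TCP at [0.185, 0.571, 0.239] pointing down, gripper open.
Joint ranges: [-2.87, 2.87], [-0.86, 2.18], [0.17, 2.46], [-1.51, 4.65], [0.06, 2.69], [-2.65, 2.65]. Speed limits (rad/s): [2.57, 2.57, 3.01, 3.14, 3.14, 3.14].

## Interface

Orientations are given as a unit quaternion [x, y, z, w].
In Python, from plant import manip gives the robot as it stands.
- The arm moves only by the shell command python3 -m inch 'ROWS'. ROWS is JSON, a list of rows, each a list of 3 entries, a list of its own where there are three numbers: the shift along the tool's x, y, z scaled (see below), then the turn, a rotation vector about the tool's x, y, z scaled (see below), then the closure, from 0 (fully open) to 1 (shut). In form: [[[tx, ty, tz], [wx, wy, wz], fingers], ...]. A call has 1 to 12 rows; each row is the pose to reach, as a shift and turn from the pose commanded when the call began, along the tool's axes at that moment; what a row does not reach only later rows make up. The controller multiplies each number of a shift by 120 mm and each number of a turn by 45 degrees. A row lasts 1/10 s, in which the tool goes at most 50 mm and 8.59 degrees, less where a joint would pass 70% of its speed; a pose out of reach is approached as far as the arm can. A call with a number of a shift or a turn outside -1 to 1 is refused whole. A call with a gripper value outside its range is refused whole. The fingers move at their own pace and stop on an object; the grip force is fixed at half the most. Time passes only in rows, so rows that repeat a pose let the fingers close. It gives the time, the measured TCP pose, the force, the opening and the grip force at its end, in the units of the state.
- manip.sense(): the state, without advancing time (a new reading comes with each control period).
- manip.grab_frame(name): name is "scene" or "top" or "wrist"; returns a dict with "color" (480x640x3 uint8, blue, green, red), "depth" (480x640 float32, m along the optical axis (not along the pixel's ray), 0 where there is no reading), "fx", "fy", "cx", "cy" (pixels), "origin" and "attitude" of the camera in the world. Camera axes: x right, y up, looking along -z (the intrinsics and any distortion apply to the point x, -y, -z); pixel columns grow to the right and rows downward; lengths in m; the calibration is good to about 2 mm. A picture is of the moment at which its call begins.
- manip.hand_in(): hands the job in; it is judged then, once.
The state is a dict: "time_s": time; "joint_positions": joint angles; "joint_velocities": joint speeds; "tau": joint torques, N m; "ee_pos": TCP position; "tcp_rot": TCP orientation; "force": force on the tool from outside, world axes, zero at the start; "moment": the same for the moment, N m; "grip_width": finger opening in m; "grip_force": force on a finger pad.
Only numpy, scipy, OpenCV 4.12 (cv2) and the standard library are available. Lean on these libraries where they do the work, as an engineer would, in place of code of your own. Each camera call takes 0.05 s, during which the arm holds its last target. There are 200 camera calls.

## Working session

There is one attempt and no reset: what is moved stays moved. The work goes in short steps, Python scripts to look and compute and a shell command to move; the robot and the scene stay as the last step left them, time stands still between calls to the robot, and variables do not carry over. Pictures are saved under pics/ and viewed, at most 11 in all, crops included, and the job is handed in when it is done.

```bash
mkdir -p pics; ls
python3 - <<'E'
from plant import manip
import cv2,numpy as np
print(manip.sense(), manip.nose_length)
for n in("scene","top"):
    f=manip.grab_frame(n); cv2.imwrite(f"pics/{n}0.png",f["color"]); np.savez(f"{n}0.npz",**f)
    print(n,f["fx"],f["fy"],f["cx"],f["cy"],f["origin"],f["attitude"],[k for k in f])
E
```

```text
pics
{'time_s': 0.0, 'joint_positions': array([ 1.20031225e+00,  9.18932815e-02,  1.23191420e+00, -1.39578828e-05,
        1.81979726e+00, -5.67028373e-02]), 'joint_velocities': array([-0.00056746,  0.00022337, -0.00047154, -0.00239728, -0.00090304,
       -0.00179531]), 'tau': array([ 7.33561574e-04, -4.58735597e+01, -4.18023634e+01,  8.23599066e-05,
        1.16068299e-02,  7.72684615e-06]), 'ee_pos': array([0.18510341, 0.57044751, 0.23811426]), 'tcp_rot': array([ 1.56249388e-01,  9.87717124e-01, -9.84616626e-04, -2.06642613e-04]), 'force': array([0.34754538, 0.27405858, 0.21632267]), 'moment': array([ 0.01016148, -0.04292802, -0.03635662]), 'grip_force': 0.0, 'grip_width': 0.08536752537275243} 0.008
scene 521.1208127906868 521.1208127906868 312.3979974349563 240.6174354800496 [ 1.33607711 -0.68623119  0.9154972 ] [0.39765697 0.18853316 0.39725402 0.80530331] ['color', 'depth', 'fx', 'fy', 'cx', 'cy', 'origin', 'attitude']
top 528.0422831106972 528.0422831106972 323.5771601148837 242.2047138233384 [ 0.40178754 -0.01655964  1.43407613] [-0.03668283  0.02715023  0.70896624 -0.70376424] ['color', 'depth', 'fx', 'fy', 'cx', 'cy', 'origin', 'attitude']
```

View pics/scene0.png

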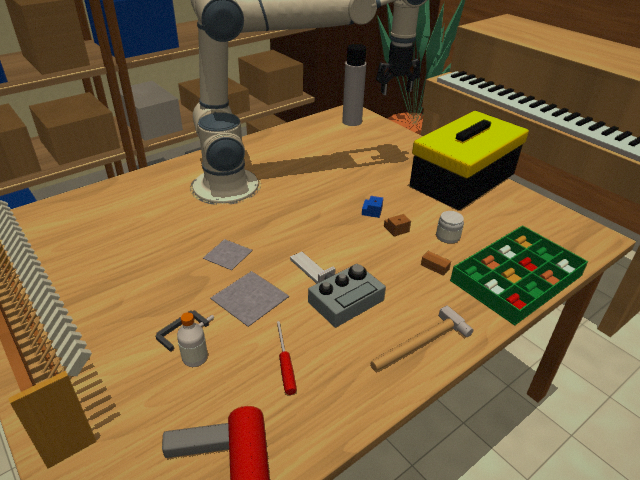

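View pics/top0.png

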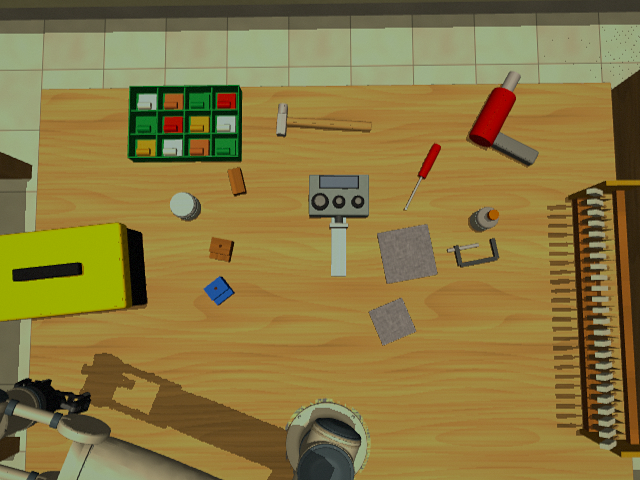

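The scene view shows the gauge at (345,290), the brown block at (397,225), the blue look-alike at (372,207) and the large pad at (250,298). In the top view the gauge is at (338,200), its bed at (338,250), the brown block at (222,249) and the large pad at (407,253).

```bash
cat > h.py <<'E'
import numpy as np,cv2
from scipy.spatial.transform import Rotation as R
def world(f,u,v,d=None,z=None):
    ray=np.array([(u-f["cx"])/f["fx"],-(v-f["cy"])/f["fy"],-1.])
    A=R.from_quat(f["attitude"]).as_matrix(); o=np.array(f["origin"])
    w=A@ray
    if z is not None: return o+w*(z-o[2])/w[2]
    if d is None: d=float(f["depth"][int(round(v)),int(round(u))])
    return o+w*d
def cloud(f):
    v,u=np.mgrid[0:480,0:640]
    P=np.stack([(u-f["cx"])/f["fx"],-(v-f["cy"])/f["fy"],-np.ones(u.shape)],-1)*f["depth"][...,None]
    return P@R.from_quat(f["attitude"]).as_matrix().T+np.array(f["origin"])
def proj(f,p):
    q=R.from_quat(f["attitude"]).as_matrix().T@(np.array(p)-np.array(f["origin"]))
    return f["cx"]+f["fx"]*q[0]/-q[2], f["cy"]-f["fy"]*q[1]/-q[2]
E
python3 - <<'E'
from h import *
f=dict(np.load("top0.npz")); s=dict(np.load("scene0.npz"))
c=f["color"]; cv2.imwrite("pics/c1.png",cv2.resize(c[165:345,195:445],None,fx=3.2,fy=3.2,interpolation=cv2.INTER_CUBIC))
P=cloud(f)
for n,u,v in [("table",280,330),("table",450,330),("block",225,245),("housing",338,212),("bed",338,260),("pad",407,253),("big",319,201),("mid",340,202),("end",359,202),("anvil",339,220)]:
    print(n,P[v,u].round(4))
c=s["color"]; cv2.imwrite("pics/c2.png",cv2.resize(c[190:340,200:460],None,fx=3,fy=3,interpolation=cv2.INTER_CUBIC))
E
```

```text
table [ 0.2954  0.1213 -0.0016]
table [ 0.2928 -0.335  -0.0016]
block [0.5228 0.2639 0.0393]
housing [ 0.607  -0.037   0.0504]
bed [ 0.4824 -0.0364  0.0083]
pad [ 0.5    -0.223   0.0073]
big [0.6333 0.0126 0.0718]
mid [ 0.6302 -0.0421  0.0716]
end [ 0.6302 -0.0918  0.0689]
anvil [ 0.5873 -0.0396  0.0385]
```

View pics/c1.png

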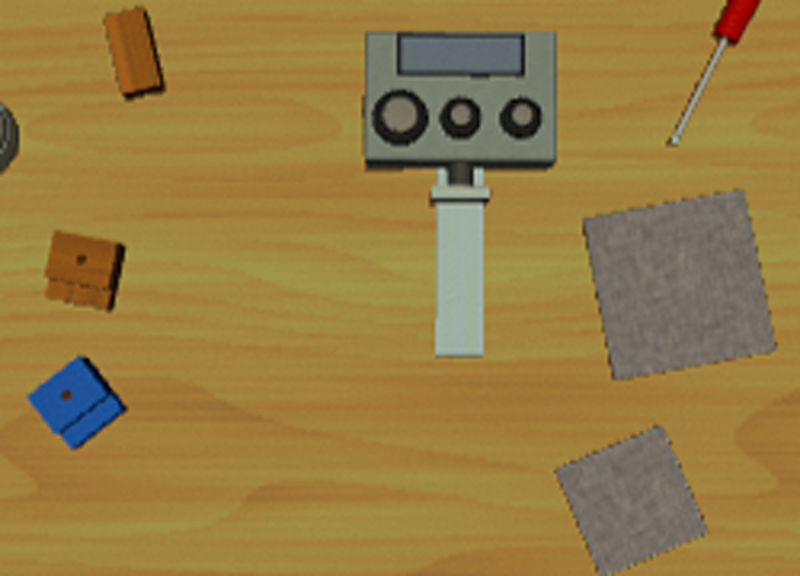

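View pics/c2.png

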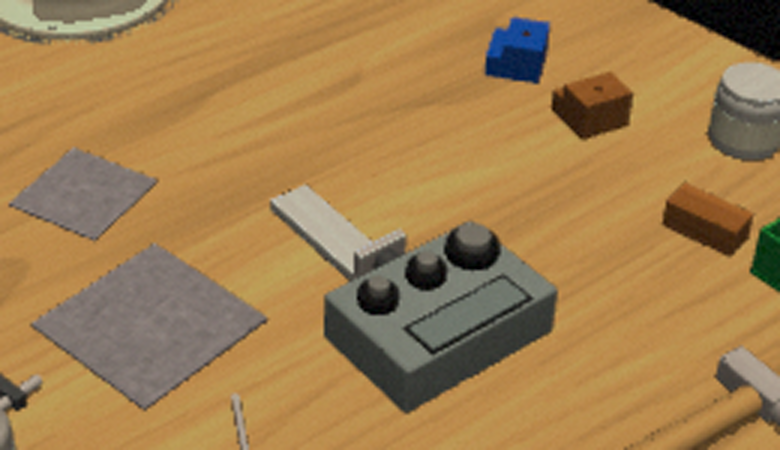

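In the top crop the block's back edge runs (53,232)-(125,243) and its step faces the robot. The key tops are at (401,117), (461,117) and (521,117), the anvil's upper front edge is near y=200, the bed's end is at y=355, and the pad corners are (583,219), (743,189), (777,350), (615,380). The scene crop agrees with this.

```bash
python3 - <<'E'
from h import *
f=dict(np.load("top0.npz")); s=dict(np.load("scene0.npz"))
P=cloud(f); Q=cloud(s)
W=lambda X,Y,z: world(f,(X+.5)/3.2-.5+195,(Y+.5)/3.2-.5+165,z=z)[:2].round(4)
Z=-0.0016
print("block back",W(53,232,.04+Z),W(125,243,.04+Z),"stepedge",W(47,278,.04+Z),W(117,290,.04+Z),"low",W(44,297,.024+Z),W(110,310,.024+Z))
print("hous",[W(*p,.05+Z) for p in((366,32),(556,32),(366,164),(556,164))])
print("bed end",W(435,355,.012),W(483,355,.012),"anvil top front",W(430,200,.045),W(489,200,.045))
print("keys",[W(*p,.07) for p in((401,117),(461,117),(521,117))])
print("pad",[W(*p,.005) for p in((583,219),(743,189),(777,350),(615,380))])
def rect(C,lo,hi,x0,x1,y0,y1):
    m=(C[...,2]>lo)&(C[...,2]<hi)&(C[...,0]>x0)&(C[...,0]<x1)&(C[...,1]>y0)&(C[...,1]<y1)
    p=C[m]; r=cv2.minAreaRect((p[:,:2]*1000).astype(np.float32)); return m.sum(),np.median(p[:,2]).round(4),np.round(r[0],1),np.round(r[1],1),round(r[2],1)
for n,C in(("top",P),("scene",Q)):
    print(n,"table",np.median(C[(abs(C[...,0]-.4)<.03)&(abs(C[...,1]-.1)<.03)][:,2]))
    print(" block",rect(C,.034,.045,.44,.6,.2,.33),"\n blockall",rect(C,.012,.045,.47,.6,.2,.33))
    print(" housing",rect(C,.045,.056,.5,.75,-.2,.12))
    for k,y in(("big",.013),("mid",-.04),("end",-.09)): print(" ",k,rect(C,.062,.08,.58,.7,y-.022,y+.022))
    print(" anvil",rect(C,.03,.045,.53,.575,-.08,.01))
    print(" bed",rect(C,.006,.018,.4,.56,-.08,.01))
    m=(C[...,0]>.2)&(C[...,0]<.7)&(C[...,1]>.38)&(C[...,1]<.9)&(C[...,2]>.05); t=C[m]; print(" toolbox",t.min(0).round(3),t.max(0).round(3))
print("keys z",[np.sort(P[P.shape[0]*0+v-2:v+3,u-2:u+3,2].ravel())[12].round(4) for u,v in((320,201),(339,201),(358,201))])
E
python3 -c "
from plant import manip; print([a for a in dir(manip) if a[0]!='_'])"
```

```text
block back [0.5441 0.3011] [0.5345 0.241 ] stepedge [0.5058 0.3057] [0.4953 0.2473] low [0.491  0.3117] [0.4797 0.256 ]
hous [array([0.7085, 0.0393]), array([ 0.707 , -0.1189]), array([0.5976, 0.0398]), array([ 0.5962, -0.1173])]
bed end [ 0.4404 -0.0161] [ 0.4401 -0.0564] anvil top front [ 0.5675 -0.013 ] [ 0.5671 -0.0617]
keys [array([0.633 , 0.0101]), array([ 0.6325, -0.0388]), array([ 0.6321, -0.0878])]
pad [array([ 0.555 , -0.1427]), array([ 0.5795, -0.2788]), array([ 0.4427, -0.3041]), array([ 0.4185, -0.1674])]
top table -0.0005903686374543193
 block (np.int64(294), np.float64(0.0389), array([520.4, 277.1]), array([54.4, 39.9]), 78.9) 
 blockall (np.int64(454), np.float64(0.037), array([512.7, 278.9]), array([54.7, 55.9]), 78.5)
 housing (np.int64(1825), np.float64(0.0497), array([638.7, -38.5]), array([157.3, 137.7]), 89.5)
  big (np.int64(151), np.float64(0.0685), array([634.8,  11.5]), array([39.4, 42.5]), 89.6)
  mid (np.int64(69), np.float64(0.0671), array([632.8, -39.6]), array([26.3, 29.5]), 88.4)
  end (np.int64(70), np.float64(0.0668), array([632.2, -89.6]), array([27
[... 508 characters left out ...]
64(0.0506), array([642.2, -37.8]), array([162.4, 141.6]), 89.0)
  big (np.int64(139), np.float64(0.0697), array([638.8,  13.3]), array([37.5, 42.9]), 89.0)
  mid (np.int64(73), np.float64(0.0662), array([638.7, -40.4]), array([30. , 27.1]), 46.0)
  end (np.int64(81), np.float64(0.0653), array([637.5, -90.8]), array([31.2, 29.3]), 50.4)
 anvil (np.int64(17), np.float64(0.0423), array([571.2, -36.5]), array([ 6.7, 51.3]), 0.3)
 bed (np.int64(429), np.float64(0.0119), array([499.5, -36.1]), array([ 43.7, 120.1]), 88.8)
 toolbox [0.2  0.38 0.05] [0.666 0.841 0.552]
keys z [np.float64(0.0718), np.float64(0.0726), np.float64(0.0703)]
['Unreachable', 'grab_frame', 'hand_in', 'nose_length', 'sense']
```

```bash
python3 -m inch '[[[0,-1,0],[0,0,0],1],[[0,-1,0],[0,0,0],1],[[0,-1,0],[0,0,0],1]]' >/dev/null
python3 -m inch '[[[-0.89,-0.46,0],[0,0,0],1],[[-0.89,-0.46,0],[0,0,0],1],[[-0.89,-0.46,0],[0,0,0],1]]'>/dev/null
python3 -m inch '[[[-0.89,-0.46,0],[0,0,0],1],[[-0.89,-0.46,0],[0,0,0],1],[[-0.89,-0.46,0],[0,0,0],1]]'>/dev/null
python3 -m inch '[[[-0.89,-0.46,0],[0,0,0],1],[[-0.89,-0.46,0],[0,0,0],1],[[-0.89,-0.46,0],[0,0,0],1]]'
python3 -m inch '[[[-0.78,-0.3,0.3],[0,0,0],1],[[-0.78,-0.3,0.3],[0,0,0],1],[[-0.78,-0.3,0.3],[0,0,0],1]]'>/dev/null
python3 -m inch '[[[-0.78,-0.3,0.3],[0,0,0],1],[[-0.78,-0.3,0.3],[0,0,0],1],[[-0.78,-0.3,0.3],[0,0,0],1]]'>/dev/null
python3 -m inch '[[[-0.78,-0.3,0.3],[0,0,0],1],[[-0.78,-0.3,0.3],[0,0,0],1],[[-0.78,-0.3,0.3],[0,0,0],1],[[-0.78,-0.3,0.3],[0,0,0],1]]'
cat > st.py <<'E'
from h import *
from plant import manip
def st(goal=None,z=None,yaw=None):
    """print state; shift in row units to a world goal"""
    s=manip.sense(); r=R.from_quat(s["tcp_rot"]); M=r.as_matrix()
    print("t",round(s["time_s"],2),"p",s["ee_pos"].round(4),"F",s["force"].round(2),"w",round(s["grip_width"],4),"q",np.round(s["joint_positions"],2))
    print("tool x az",np.degrees(np.arctan2(M[1,0],M[0,0])).round(2),"y az",np.degrees(np.arctan2(M[1,1],M[0,1])).round(2),"zdir",M[:,2].round(3))
    if goal is not None: print("shift",(M.T@(np.array(goal)-s["ee_pos"])/.12).round(3))
E
python3 -c "
from st import *
st((.635,.011,.09))"
```

```text
time_s: 1.3
ee_pos: [0.4036, 0.1972, 0.2385]
tcp_rot: [0.158, 0.987, -0.001, -0.0]
force: [-0.5, 0.6, 0.1]
grip_width: -0.0001
grip_force: 0.0
time_s: 2.3
ee_pos: [0.6352, 0.0105, 0.1293]
tcp_rot: [0.157, 0.988, -0.0, -0.002]
force: [-0.0, -0.1, 0.0]
grip_width: 0.0002
grip_force: 0.0
t 2.3 p [0.6352 0.0105 0.1293] F [-0.01 -0.14  0.02] w 0.0002 q [-0.04  0.19  1.31  0.    1.64 -1.29]
tool x az 161.95 y az 71.95 zdir [-0.004  0.001 -1.   ]
shift [0.002 0.004 0.328]
```

```bash
python3 -m inch '[[[0,0,0.36],[0,0,0],1],[[0,0,0.42],[0,0,0],1],[[0,0,0.42],[0,0,0],1]]'
python3 -m inch '[[[0,0,0.015],[0,0,0],1],[[0,0,0.015],[0,0,0],1]]'
python3 -m inch '[[[0,0,0.015],[0,0,0],1],[[0,0,0.015],[0,0,0],1]]'
```

```text
time_s: 2.6
ee_pos: [0.6339, 0.0121, 0.0804]
tcp_rot: [0.156, 0.988, 0.0, -0.001]
force: [-0.5, 0.3, 0.7]
grip_width: -0.0001
grip_force: 0.0
time_s: 2.8
ee_pos: [0.6361, 0.0112, 0.0814]
tcp_rot: [0.156, 0.988, 0.0, 0.001]
force: [-0.2, -0.5, 0.6]
grip_width: 0.0001
grip_force: 0.0
time_s: 3.0
ee_pos: [0.6362, 0.0109, 0.0784]
tcp_rot: [0.156, 0.988, 0.0, 0.001]
force: [1.4, 0.5, 2.4]
grip_width: 0.0001
grip_force: 0.9
```

```bash
python3 -m inch '[[[0,0,0.03],[0,0,0],1],[[0,0,0.03],[0,0,0],1],[[0,0,0.03],[0,0,0],1]]'
python3 -m inch '[[[0,0,0.015],[0,0,0],1],[[0,0,0.015],[0,0,0],1]]'
```

```text
time_s: 3.3
ee_pos: [0.6362, 0.0109, 0.0744]
tcp_rot: [0.156, 0.988, 0.0, 0.001]
force: [2.7, 1.0, 3.2]
grip_width: 0.0001
grip_force: 1.8
time_s: 3.5
ee_pos: [0.6362, 0.0109, 0.074]
tcp_rot: [0.156, 0.988, 0.0, 0.001]
force: [-1.0, 1.0, 10.2]
grip_width: 0.0004
grip_force: 5.0
```

```bash
python3 -m inch '[[[0,0,-1],[0,0,0],1],[[0,0,-1],[0,0,0],1],[[0,0,-1],[0,0,0],0]]' >/dev/null
python3 -m inch '[[[0.83,0.9,0],[0,0,0],0],[[0.83,0.9,0],[0,0,0],0],[[0.83,0.9,0],[0,0,0],0],[[0.83,0.9,0],[0,0,0],0]]' >/dev/null
python3 -m inch '[[[0.83,0.9,0.4],[0,0,-0.167],0],[[0.83,0.9,0.4],[0,0,-0.167],0],[[0.83,0.9,0.4],[0,0,-0.167],0],[[0.83,0.9,0.4],[0,0,-0.167],0],[[0.83,0.9,0.4],[0,0,-0.167],0]]'
python3 - <<'E'
from st import *
st((.5122,.2785,.014))
f=manip.grab_frame("wrist"); np.savez("w1.npz",**f); cv2.imwrite("pics/w1.png",f["color"])
C=cloud(f); z=C[...,2]
for p in((.512,.2785,.04),): print(proj(f,p))
m=(f["depth"]>0)&(z>.012)&(z<.06)&(abs(C[...,0]-.51)<.06)&(abs(C[...,1]-.28)<.05)
p=C[m]; print(m.sum(),np.median(z[m]),cv2.minAreaRect((p[:,:2]*1000).astype(np.float32)))
m&=z>.034; p=C[m]; print(m.sum(),np.median(p[:,2]),cv2.minAreaRect((p[:,:2]*1000).astype(np.float32)))
E
```

```text
time_s: 4.7
ee_pos: [0.5118, 0.2779, 0.1423]
tcp_rot: [0.09, 0.996, -0.001, -0.001]
force: [0.4, -0.8, -0.8]
grip_width: 0.0853
grip_force: 0.0
t 4.7 p [0.5118 0.2779 0.1423] F [ 0.39 -0.83 -0.77] w 0.0853 q [ 0.44  0.05  1.45 -0.    1.65 -0.95]
tool x az 169.66 y az 79.67 zdir [-0.003 -0.002 -1.   ]
shift [-0.004  0.008  1.069]
(np.float64(329.9965603814798), np.float64(243.3156731288613))
8513 0.03950636756089329 ((513.5497436523438, 278.64215087890625), (54.135746002197266, 56.74052810668945), 78.74874114990234)
5661 0.0399748718973425 ((521.3865356445312, 277.0973815917969), (54.138710021972656, 40.791683197021484), 78.80543518066406)
```

View pics/w1.png

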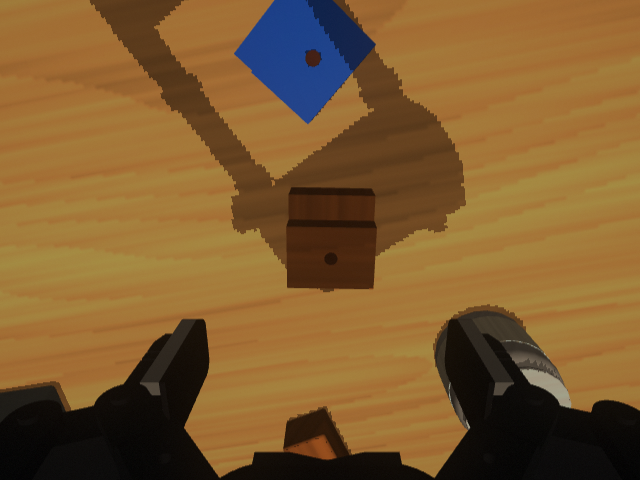

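The wrist view shows the brown block centred at (331,240) between the open fingers at (190,350) and (470,350), with the step towards the blue look-alike. The depth fit gives (0.5135, 0.2785) and yaw -11.3°.

```bash
python3 -m inch '[[[-0.015,0.005,0.4],[0,0,0.02],0],[[-0.015,0.005,0.8],[0,0,0.02],0],[[-0.015,0.005,1],[0,0,0.02],0],[[-0.015,0.005,1],[0,0,0.02],0]]' >/dev/null
python3 -m inch '[[[0,0,0.07],[0,0,0],0],[[0,0,0.07],[0,0,0],0.3],[[0,0,0.07],[0,0,0],1],[[0,0,0.07],[0,0,0],1],[[0,0,0.07],[0,0,0],1],[[0,0,0.07],[0,0,0],1],[[0,0,0.07],[0,0,0],1],[[0,0,0.07],[0,0,0],1]]'
python3 -c "
from st import *
st((.5122,.2785,.014))"
```

```text
time_s: 5.95
ee_pos: [0.516, 0.2785, 0.018]
tcp_rot: [0.099, 0.995, 0.001, 0.002]
force: [0.2, -0.6, 5.4]
grip_width: 0.0531
grip_force: 65.2
t 5.95 p [0.516  0.2785 0.018 ] F [ 0.15 -0.56  5.38] w 0.0531 q [ 0.44  0.12  1.59 -0.    1.42 -0.94]
tool x az 168.64 y az 78.64 zdir [ 0.004  0.001 -1.   ]
shift [ 0.032 -0.006  0.033]
```

```bash
python3 -m inch '[[[0,0,-0.3],[0,0,0],1],[[0,0,-0.8],[0,0,0],1],[[0,0,-0.8],[0,0,0],1],[[0,0,-0.8],[0,0,0],1]]'
python3 -m inch '[[[-0.174,-0.86,0],[0,0,0],1],[[-0.174,-0.86,0],[0,0,0],1],[[-0.174,-0.86,0],[0,0,0],1]]' >/dev/null
python3 -m inch '[[[-0.174,-0.86,0],[0,0,0],1],[[-0.174,-0.86,0],[0,0,0],1],[[-0.174,-0.86,0],[0,0,0],1]]' >/dev/null
python3 -m inch '[[[-0.174,-0.86,0],[0,0,-0.12],1],[[-0.174,-0.86,0],[0,0,-0.241],1],[[-0.174,-0.86,0],[0,0,-0.241],1],[[-0.174,-0.86,0],[0,0,-0.241],1],[[-0.174,-0.86,0],[0,0,-0.241],1],[[-0.174,-0.86,0],[0,0,-0.241],1]]'
python3 - <<'E'
from st import *
for i in range(3):
    st((.515,-.0368,.030)); manip.grab_frame("wrist")
f=manip.grab_frame("scene"); cv2.imwrite("pics/s2.png",cv2.resize(f["color"][190:340,220:420],None,fx=3.5,fy=3.5,interpolation=cv2.INTER_CUBIC))
E
```

```text
time_s: 6.35
ee_pos: [0.5161, 0.2787, 0.1152]
tcp_rot: [0.099, 0.995, 0.002, 0.003]
force: [1.1, -0.3, -0.8]
grip_width: 0.0532
grip_force: 64.4
time_s: 7.55
ee_pos: [0.515, -0.0362, 0.1109]
tcp_rot: [0.004, 1.0, 0.0, -0.0]
force: [0.2, 0.3, -0.4]
grip_width: 0.0529
grip_force: 64.4
t 7.55 p [ 0.515  -0.0362  0.1109] F [ 0.17  0.27 -0.39] w 0.0529 q [-0.14 -0.12  1.67  0.    1.6  -1.7 ]
tool x az 179.57 y az 89.57 zdir [-0.001  0.001 -1.   ]
shift [-0.001 -0.006  0.675]
t 7.6 p [ 0.515  -0.0362  0.1111] F [ 0.61 -0.44 -0.3 ] w 0.0532 q [-0.14 -0.12  1.67  0.    1.6  -1.7 ]
tool x az 179.59 y az 89.59 zdir [-0.001  0.001 -1.   ]
shift [-0.    -0.005  0.676]
t 7.65 p [ 0.5151 -0.0365  0.1112] F [-0.64 -0.33 -1.17] w 0.0531 q [-0.14 -0.12  1.67  0.    1.6  -1.7 ]
tool x az 179.59 y az 89.59 zdir [-0.  0. -1.]
shift [ 0.    -0.003  0.677]
```

View pics/s2.png

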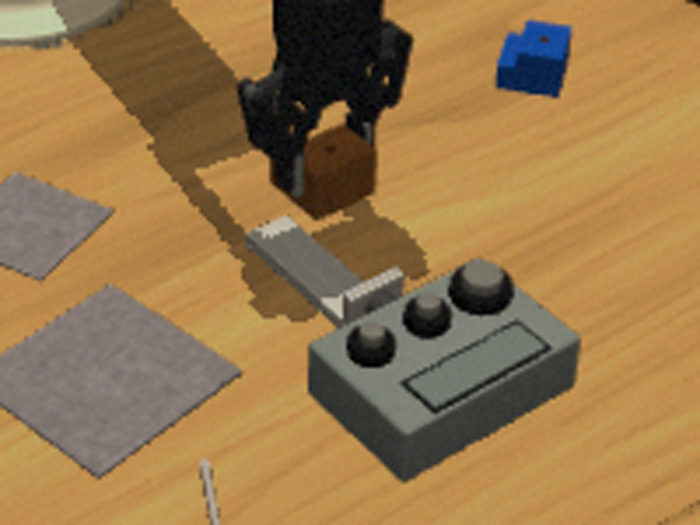

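The view shows the block level in the jaws at (340,170), above the bed, its back facing the anvil at (372,293).

```bash
python3 -m inch '[[[0,-0.004,0.4],[0,0,0],1],[[0,-0.004,0.61],[0,0,0],1],[[0,-0.004,0.61],[0,0,0],1],[[0,-0.004,0.61],[0,0,0],1]]'
python3 -m inch '[[[0,0,0.025],[0,0,0],1],[[0,0,0.025],[0,0,0],1],[[0,0,0.025],[0,0,0],1]]'
python3 -m inch '[[[0,0,0.025],[0,0,0],1],[[0,0,0.025],[0,0,0],1],[[0,0,0.025],[0,0,0],1]]'
```

```text
time_s: 8.15
ee_pos: [0.5151, -0.0381, 0.0388]
tcp_rot: [0.004, 1.0, 0.0, -0.0]
force: [-0.6, 0.0, -0.4]
grip_width: 0.0532
grip_force: 64.4
time_s: 8.45
ee_pos: [0.5158, -0.0385, 0.0367]
tcp_rot: [0.005, 1.0, -0.0, 0.001]
force: [0.1, 0.4, -1.1]
grip_width: 0.0528
grip_force: 64.4
time_s: 8.75
ee_pos: [0.5149, -0.0384, 0.0322]
tcp_rot: [0.005, 1.0, 0.0, -0.0]
force: [-0.3, -0.1, -1.3]
grip_width: 0.0529
grip_force: 64.4
```

```bash
python3 -m inch '[[[0,0,0.012],[0,0,0],1],[[0,0,0.012],[0,0,0],1],[[0,0,0.012],[0,0,0],1]]'|grep -E "ee|force:"
python3 -m inch '[[[0,0,0.008],[0,0,0],1],[[0,0,0.008],[0,0,0],1],[[0,0,0.008],[0,0,0],1]]'|grep -E "ee|force:"
python3 -c "
from st import *
st()"
```

```text
ee_pos: [0.515, -0.0384, 0.0307]
force: [-0.7, 0.2, -1.2]
grip_force: 64.4
ee_pos: [0.5151, -0.0384, 0.03]
force: [-0.6, 0.7, -0.2]
grip_force: 64.4
t 9.35 p [ 0.5151 -0.0384  0.03  ] F [-0.58  0.69 -0.23] w 0.0529 q [-0.14 -0.07  1.77 -0.    1.44 -1.7 ]
tool x az 179.48 y az 89.48 zdir [ 0. -0. -1.]
```

```bash
python3 -m inch '[[[0,0,0.008],[0,0,0],1],[[0,0,0.008],[0,0,0],1],[[0,0,0.008],[0,0,0],1]]'|grep -E "ee|force:"
python3 -m inch '[[[0,0,0.008],[0,0,0],1],[[0,0,0.008],[0,0,0],1],[[0,0,0.008],[0,0,0],1]]'|grep -E "ee|force:"
python3 -c "
from st import *
st()"
```

```text
ee_pos: [0.5152, -0.0384, 0.03]
force: [-3.2, -0.0, 5.6]
grip_force: 65.2
ee_pos: [0.5152, -0.0384, 0.03]
force: [-6.4, 0.3, 10.9]
grip_force: 65.8
t 9.95 p [ 0.5152 -0.0384  0.03  ] F [-6.42  0.31 10.89] w 0.0528 q [-0.14 -0.07  1.77  0.    1.44 -1.7 ]
tool x az 179.49 y az 89.49 zdir [ 0.001 -0.    -1.   ]
```

```bash
python3 -m inch '[[[0,0,-0.012],[0,0,0],1],[[-0.08,0,-0.012],[0,0,0],1],[[-0.16,0,-0.012],[0,0,0],1],[[-0.16,0,-0.012],[0,0,0],1]]'|grep -E "ee|force:"
python3 -m inch '[[[-0.025,0,0],[0,0,0],1],[[-0.025,0,0],[0,0,0],1],[[-0.025,0,0],[0,0,0],1]]'|grep -E "ee|force:"
python3 -m inch '[[[-0.025,0,0],[0,0,0],1],[[-0.025,0,0],[0,0,0],1],[[-0.025,0,0],[0,0,0],1]]'|grep -E "ee|force:"
```

```text
ee_pos: [0.5363, -0.0387, 0.03]
force: [3.1, -1.0, 4.0]
grip_force: 65.0
ee_pos: [0.5377, -0.0388, 0.03]
force: [-2.3, -0.8, 6.5]
grip_force: 65.2
ee_pos: [0.5405, -0.0388, 0.03]
force: [-3.1, -0.5, 6.0]
grip_force: 65.3
```

```bash
python3 -m inch '[[[-0.01,0,-0.006],[0,0,0],1],[[-0.01,0,-0.006],[0,0,0],1],[[-0.01,0,-0.006],[0,0,0],1]]'|grep -E "ee|force:"
python3 -m inch '[[[-0.012,0,0],[0,0,0],1],[[-0.012,0,0],[0,0,0],1],[[-0.012,0,0],[0,0,0],1]]'|grep -E "ee|force:"
python3 -m inch '[[[-0.012,0,0],[0,0,0],1],[[-0.012,0,0],[0,0,0],1],[[-0.012,0,0],[0,0,0],1]]'|grep -E "ee|force:"
python3 -c "
from st import *
st()"
```

```text
ee_pos: [0.5415, -0.0387, 0.03]
force: [-1.3, -0.6, 3.5]
grip_force: 65.0
ee_pos: [0.5429, -0.0386, 0.03]
force: [-1.7, 0.4, 3.2]
grip_force: 65.0
ee_pos: [0.5444, -0.0386, 0.03]
force: [-1.0, 0.1, 2.3]
grip_force: 64.9
t 11.85 p [ 0.5444 -0.0386  0.03  ] F [-0.99  0.11  2.32] w 0.0526 q [-0.13  0.01  1.69  0.    1.44 -1.69]
tool x az 179.48 y az 89.48 zdir [ 0.  0. -1.]
```

```bash
for i in 1; do python3 -m inch '[[[-0.012,0,0],[0,0,0],1],[[-0.012,0,0],[0,0,0],1],[[-0.012,0,0],[0,0,0],1]]'|grep -E "ee|force:"; done
python3 -m inch '[[[-0.012,0,0],[0,0,0],1],[[-0.012,0,0],[0,0,0],1],[[-0.012,0,0],[0,0,0],1]]'|grep -E "ee|force:"
python3 -m inch '[[[-0.012,0,0],[0,0,0],1],[[-0.012,0,0],[0,0,0],1],[[-0.012,0,0],[0,0,0],1]]'|grep -E "ee|force:"
python3 -c "
from st import *
st()"
```

```text
ee_pos: [0.5451, -0.0386, 0.03]
force: [-4.7, 0.0, 4.8]
grip_force: 65.1
ee_pos: [0.5463, -0.0386, 0.03]
force: [-5.7, 0.2, 5.6]
grip_force: 65.2
ee_pos: [0.5475, -0.0386, 0.03]
force: [-8.0, -0.5, 5.9]
grip_force: 65.3
t 12.75 p [ 0.5475 -0.0386  0.03  ] F [-8.02 -0.47  5.91] w 0.0531 q [-0.13  0.02  1.68 -0.    1.45 -1.69]
tool x az 179.47 y az 89.47 zdir [-0.003  0.    -1.   ]
```

```bash
python3 -m inch '[[[-0.012,0,-0.003],[0,0,0],1],[[-0.024,0,-0.003],[0,0,0],1],[[-0.024,0,-0.003],[0,0,0],1]]'|grep -E "ee|force:"
python3 -m inch '[[[-0.012,0,0],[0,0,0],1],[[-0.012,0,0],[0,0,0],1],[[-0.012,0,0],[0,0,0],1]]'|grep -E "ee|force:"
python3 -c "
from st import *
st()
C=cloud(manip.grab_frame('top')); m=(C[...,2]>.036)&(C[...,2]<.047)&(C[...,0]>.55)&(C[...,0]<.592)&(abs(C[...,1]+.037)<.02); print(C[m].round(4)[:12])"
```

```text
ee_pos: [0.5499, -0.0387, 0.0301]
force: [-8.6, -1.0, 6.5]
grip_force: 65.3
ee_pos: [0.5511, -0.0387, 0.0301]
force: [-10.0, 0.7, 6.9]
grip_force: 65.3
t 13.35 p [ 0.5511 -0.0387  0.0301] F [-10.03   0.7    6.87] w 0.0528 q [-0.13  0.03  1.67 -0.    1.45 -1.69]
tool x az 179.47 y az 89.47 zdir [-0.005  0.    -1.   ]
[]
```

```bash
python3 -m inch '[[[-0.006,0,0],[0,0,0],1],[[-0.006,0,0],[0,0,0],1],[[-0.006,0,0],[0,0,0],1],[[-0.006,0,0],[0,0,0],1],[[-0.006,0,0],[0,0,0],1],[[-0.006,0,0],[0,0,0],1],[[-0.006,0,0],[0,0,0],1],[[-0.006,0,0],[0,0,0],1],[[-0.006,0,0],[0,0,0],1],[[-0.006,0,0],[0,0,0],1]]'
python3 -m inch '[[[0,0,0],[0,0,0],1],[[0,0,0],[0,0,0],1],[[0,0,0],[0,0,0],1],[[0,0,0],[0,0,0],1],[[0,0,0],[0,0,0],1]]'|grep -E "ee|force:"
python3 - <<'E'
from st import *
f=manip.grab_frame("scene"); cv2.imwrite("pics/s3.png",cv2.resize(f["color"][190:340,250:410],None,fx=4,fy=4,interpolation=cv2.INTER_CUBIC))
E
```

```text
time_s: 14.4
ee_pos: [0.5516, -0.0387, 0.0301]
tcp_rot: [0.005, 1.0, 0.0, -0.003]
force: [-10.1, 0.5, 6.2]
grip_width: 0.0534
grip_force: 65.4
ee_pos: [0.5516, -0.0387, 0.0301]
force: [-11.1, -0.2, 7.5]
grip_force: 65.4
```

View pics/s3.png

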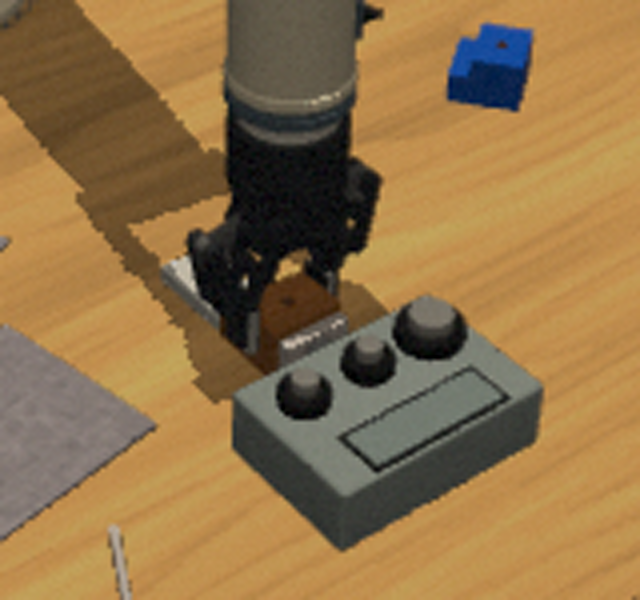

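The view shows the block's back flat on the anvil at (315,335), pushed in towards the housing. Next I back off, release and tilt.

```bash
python3 -m inch '[[[0.1,0,-0.002],[0,0,0],1],[[0.21,0,-0.002],[0,0,0],1],[[0.21,0,-0.002],[0,0,0],1],[[0.21,0,-0.008],[0,0,0],1],[[0.21,0,-0.008],[0,0,0],1]]'|grep -E "ee|force:"
python3 -m inch '[[[0,0,0],[0,0,0],0.5],[[0,0,0],[0,0,0],0],[[0,0,0],[0,0,0],0],[[0,0,0],[0,0,0],0],[[0,0,0],[0,0,0],0]]'|grep -E "ee|force:|width"
python3 -m inch '[[[0,0,-0.4],[0,0,0],0],[[0,0,-0.8],[0,0,0],0],[[0,0,-1],[0,0,0],0],[[0,0,-1],[0,0,0],0]]' >/dev/null
python3 -m inch '[[[0,0,0],[0,-1,0],0],[[0,0,0],[0,-1,0],0],[[0,0,0],[0,-1,0],0],[[0,0,0],[0,-1,0],0],[[0,0,0],[0,-1,0],0],[[0,0,0],[0,-1,0],0],[[0,0,0],[0,-1,0],0],[[0,0,0],[0,-1,0],0]]'
python3 - <<'E'
from st import *
st()
f=manip.grab_frame("top"); C=cloud(f); z=C[...,2]
m=(z>.03)&(z<.06)&(abs(C[...,0]-.52)<.04)&(abs(C[...,1]+.037)<.05)
cv2.imwrite("pics/t4.png",cv2.resize(f["color"][165:345,250:420],None,fx=3.3,fy=3.3))
p=C[m]; print(m.sum(),np.median(p[:,2]),cv2.minAreaRect((p[:,:2]*1000).astype(np.float32)))
E
```

```text
ee_pos: [0.5289, -0.0385, 0.0313]
force: [-0.1, 0.2, -1.0]
grip_force: 64.5
ee_pos: [0.5286, -0.0385, 0.0315]
force: [-0.1, 0.2, -0.0]
grip_width: 0.0851
grip_force: 0.0
time_s: 17.15
ee_pos: [0.5285, -0.0386, 0.1516]
tcp_rot: [0.004, 0.924, -0.002, 0.382]
force: [0.9, -0.4, 0.4]
grip_width: 0.0855
grip_force: 0.0
t 17.15 p [ 0.5285 -0.0386  0.1516] F [ 0.87 -0.4   0.45] w 0.0855 q [-0.24 -0.82  2.26  0.2   0.94 -1.85]
tool x az 179.47 y az 89.47 zdir [ 0.707 -0.007 -0.707]
417 0.049661193630335276 ((525.4342651367188, -39.09596252441406), (53.140499114990234, 52.426395416259766), 89.49093627929688)
```

Run:
```python
import numpy as np
from scipy.optimize import least_squares,fsolve
D=np.array([[.092,1.232,.5997,.2381],[.19,1.31,.6353,.1293],[.05,1.45,.5824,.1423],[-.12,1.67,.5163,.111],[-.07,1.77,.5165,.030],[.03,1.67,.5524,.0301]])
d=.034
def pred(x,q2,q3,s):
    a,b,h,L=x; return a*np.sin(q2)+b*np.sin(q2+q3)+L*np.sin(s), h+a*np.cos(q2)+b*np.cos(q2+q3)+L*np.cos(s)
def res(x):
    R,z=pred(x,D[:,0],D[:,1],np.pi); e=np.r_[R-np.sqrt(D[:,2]**2-d*d),z-D[:,3]]
    R,z=pred(x,-.82,2.26,-.82+2.26+.94); return np.r_[e,.3*(R-np.sqrt(.53**2-d*d)),.3*(z-.1516)]
o=least_squares(res,[.4,.5,.3,.25]); print(o.x.round(3),np.abs(o.fun).max())
for x,z in((.53,.15),(.53,.10),(.53,.06),(.53,.027),(.50,.027),(.563,.035)):
    for t in(45,):
        s=np.pi-np.radians(t); q=fsolve(lambda q:np.array(pred(o.x,q[0],q[1],s))-[np.sqrt(x*x-d*d),z],[-.8,2.2]); print(x,z,q.round(3),(s-q.sum()).round(2))
```

```text
[0.433 0.559 0.091 0.422] 0.017317966489945658
0.53 0.15 [-0.843  2.289] 0.91
0.53 0.1 [-0.857  2.385] 0.83
0.53 0.06 [-0.858  2.457] 0.76
0.53 0.027 [-0.85   2.513] 0.69
0.5 0.027 [-0.972  2.56 ] 0.77
0.563 0.035 [-0.73   2.445] 0.64
```

View pics/t4.png

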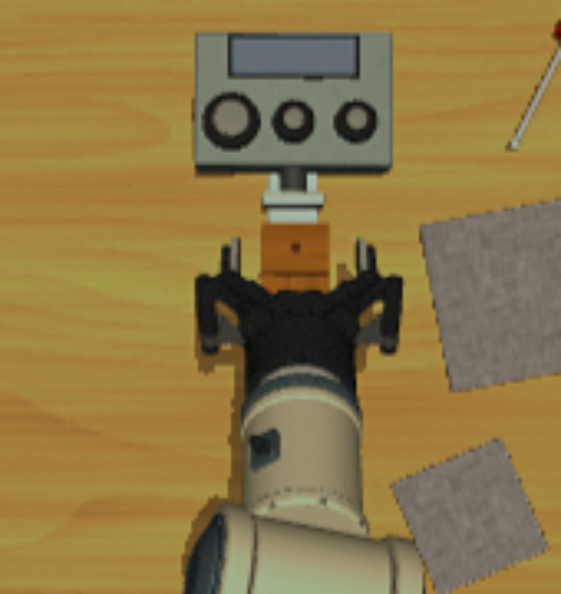

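The top view shows the block square on the bed at (295,250), with the gripper above and behind it. Reach at this tilt is marginal, so I'll do the roll farther out on open table, near (0.585, 0.14).

```bash
python3 -m inch '[[[0,0,0],[0,1,0],0],[[0,0,0],[0,1,0],0],[[0,0,0],[0,1,0],0],[[0,0,0],[0,1,0],0],[[0,0,0],[0,1,0],0],[[0,0,0],[0,1,0],0],[[0,0,0],[0,1,0],0]]'
python3 -m inch '[[[0,0,0.4],[0,0,0],0],[[0,0,0.8],[0,0,0],0],[[0,0,1],[0,0,0],0],[[0,0,1],[0,0,0],0.5],[[0,0,1],[0,0,0],1],[[0,0,1],[0,0,0],1],[[0,0,1],[0,0,0],1],[[0,0,1],[0,0,0],1],[[0,0,1],[0,0,0],1]]'
python3 -m inch '[[[0,0,-0.4],[0,0,0],1],[[0,0,-0.8],[0,0,0],1],[[0,0,-0.8],[0,0,0],1]]' >/dev/null
python3 -m inch '[[[-0.2,0.75,0],[0,0,0],1],[[-0.2,0.75,0],[0,0,0],1],[[-0.2,0.75,0],[0,0,0],1]]' >/dev/null
python3 -m inch '[[[-0.27,0.75,0],[0,0,-0.15],1],[[-0.27,0.75,0],[0,0,-0.311],1],[[-0.27,0.75,0],[0,0,-0.311],1],[[-0.27,0.75,0],[0,0,-0.311],1],[[-0.27,0.75,0],[0,0,-0.311],1]]' 
python3 -c "
from st import *
st((.585,.14,.02))"
```

```text
time_s: 17.9
ee_pos: [0.5306, -0.0384, 0.15]
tcp_rot: [0.004, 1.0, 0.0, -0.002]
force: [-0.6, -0.5, 0.2]
grip_width: 0.0853
grip_force: 0.0
time_s: 18.8
ee_pos: [0.53, -0.0387, 0.034]
tcp_rot: [0.005, 1.0, -0.0, 0.002]
force: [0.4, -1.0, 7.2]
grip_width: 0.0525
grip_force: 65.3
time_s: 19.9
ee_pos: [0.5863, 0.14, 0.1273]
tcp_rot: [-0.117, 0.993, -0.0, -0.0]
force: [0.3, -0.6, -0.0]
grip_width: 0.0531
grip_force: 64.6
t 19.9 p [0.5863 0.14   0.1273] F [ 0.26 -0.58 -0.02] w 0.0531 q [ 0.18  0.11  1.41 -0.    1.62 -1.63]
tool x az -166.6 y az 103.4 zdir [-0.    -0.001 -1.   ]
shift [0.01  0.003 0.894]
```

```bash
python3 -m inch '[[[0,0,0.4],[0,0,0],1],[[0,0,0.8],[0,0,0],1],[[0,0,0.84],[0,0,0],1],[[0,0,0.84],[0,0,0],1]]' |grep -E "ee|force:"
python3 -m inch '[[[0,0,0.02],[0,0,0],1],[[0,0,0.02],[0,0,0],1]]' |grep -E "ee|force:"
python3 -m inch '[[[0,0,0.02],[0,0,0],1],[[0,0,0.02],[0,0,0],1]]' |grep -E "ee|force:"
```

```text
ee_pos: [0.5855, 0.1395, 0.0257]
force: [-0.8, -0.6, -0.1]
grip_force: 66.4
ee_pos: [0.5872, 0.1407, 0.0258]
force: [-0.2, 0.8, -0.8]
grip_force: 66.4
ee_pos: [0.5867, 0.141, 0.0223]
force: [-0.4, 1.1, -1.3]
grip_force: 66.4
```

```bash
python3 -m inch '[[[0,0,0.012],[0,0,0],1],[[0,0,0.012],[0,0,0],1]]' |grep -E "ee|force:"
python3 -m inch '[[[0,0,0.012],[0,0,0],1],[[0,0,0.012],[0,0,0],1]]' |grep -E "ee|force:"
python3 -m inch '[[[0,0,0],[0,0,0],0],[[0,0,0],[0,0,0],0],[[0,0,0],[0,0,0],0],[[0,0,0],[0,0,0],0],[[0,0,0],[0,0,0],0]]' |grep -E "ee|force:"
python3 -m inch '[[[0,0,-0.4],[0,0,0],0],[[0,0,-0.8],[0,0,0],0],[[0,0,-0.8],[0,0,0],0]]' >/dev/null
python3 -m inch '[[[0,0,0],[0,-1,0],0],[[0,0,0],[0,-1,0],0],[[0,0,0],[0,-1,0],0],[[0,0,0],[0,-1,0],0],[[0,0,0],[0,-1,0],0],[[0,0,0],[0,-1,0],0],[[0,0,0],[0,-1,0],0]]'
python3 - <<'E'
from st import *
f=manip.grab_frame("top"); C=cloud(f); z=C[...,2]
m=(z>.03)&(z<.05)&(abs(C[...,0]-.585)<.05)&(abs(C[...,1]-.14)<.05)&(f["color"].max(2)>70)
p=C[m]; print(m.sum(),np.median(p[:,2]),cv2.minAreaRect((p[:,:2]*1000).astype(np.float32)))
f=manip.grab_frame("wrist"); C=cloud(f); z=C[...,2]
m=(z>.035)&(z<.045)&(abs(C[...,0]-.585)<.05)&(abs(C[...,1]-.14)<.05)
p=C[m]; print(m.sum(),np.median(p[:,2]),cv2.minAreaRect((p[:,:2]*1000).astype(np.float32)))
st((.5825+.007,.14+.0015,.017))
E
```

```text
ee_pos: [0.5868, 0.1411, 0.0215]
force: [-0.8, 0.2, 4.6]
grip_force: 66.9
ee_pos: [0.587, 0.1411, 0.0214]
force: [-4.8, -1.5, 10.8]
grip_force: 67.8
ee_pos: [0.5864, 0.1409, 0.0186]
force: [1.3, 0.5, -0.0]
grip_force: 0.0
time_s: 22.6
ee_pos: [0.5847, 0.1406, 0.1124]
tcp_rot: [-0.108, 0.918, 0.045, 0.379]
force: [0.8, -0.4, 0.2]
grip_width: 0.0853
grip_force: 0.0
306 0.038845402544037344 ((591.33837890625, 141.8704833984375), (41.216739654541016, 54.77422332763672), 14.28530216217041)
7129 0.039828100963841095 ((591.4257202148438, 140.96633911132812), (42.86021041870117, 54.392486572265625), 13.569795608520508)
t 22.7 p [0.5869 0.141  0.1162] F [0.94 0.45 0.33] w 0.0856 q [ 0.14 -0.52  2.15  0.1   0.73 -1.71]
tool x az -166.52 y az 103.47 zdir [ 0.688  0.165 -0.706]
shift [ 0.57  -0.001  0.599]
```

```bash
python3 -m inch '[[[0.25,0,0.26],[0,0,0],0],[[0.5,0,0.52],[0,0,0],0],[[0.57,0,0.595],[0,0,0],0],[[0.57,0,0.595],[0,0,0],0],[[0.57,0,0.595],[0,0,0],0]]'
python3 -c "
from st import *
st((.5885,.1405,.017))"
```

```text
time_s: 23.2
ee_pos: [0.5902, 0.1417, 0.0182]
tcp_rot: [-0.108, 0.917, 0.045, 0.381]
force: [0.8, -1.1, 1.0]
grip_width: 0.0852
grip_force: 0.0
t 23.2 p [0.5902 0.1417 0.0182] F [ 0.8  -1.12  1.  ] w 0.0852 q [ 0.14 -0.38  2.24  0.13  0.5  -1.75]
tool x az -166.51 y az 103.48 zdir [ 0.689  0.165 -0.706]
shift [ 0.018 -0.007 -0.004]
```

```bash
python3 -m inch '[[[0,0,0],[0,0,0],0.5],[[0,0,0],[0,0,0],1],[[0,0,0],[0,0,0],1],[[0,0,0],[0,0,0],1],[[0,0,0],[0,0,0],1],[[0,0,0],[0,0,0],1]]'
python3 -m inch '[[[-0.25,0,-0.25],[0,0,0],1],[[-0.5,0,-0.5],[0,0,0],1],[[-0.59,0,-0.59],[0,0,0],1],[[-0.59,0,-0.59],[0,0,0],1]]' >/dev/null
python3 -m inch '[[[0,0,0],[0,0,1],1],[[0,0,0],[0,0,1],1],[[0,0,0],[0,0,1],1],[[0,0,0],[0,0,1],1],[[0,0,0],[0,0,1],1],[[0,0,0],[0,0,1],1],[[0,0,0],[0,0,1],1]]' >/dev/null
python3 -m inch '[[[0,0,0],[0,0,1],1],[[0,0,0],[0,0,1],1],[[0,0,0],[0,0,1],1],[[0,0,0],[0,0,1],1],[[0,0,0],[0,0,1],1],[[0,0,0],[0,0,1],1],[[0,0,0],[0,0,1],1]]' >/dev/null
python3 -m inch '[[[0,0,0],[0,0,1],1],[[0,0,0],[0,0,1],1],[[0,0,0],[0,0,1],1],[[0,0,0],[0,0,1],1],[[0,0,0],[0,0,1],1],[[0,0,0],[0,0,1],1],[[0,0,0],[0,0,1],1]]' >/dev/null
python3 -m inch '[[[0,0,0],[0,0,1],1],[[0,0,0],[0,0,1],1],[[0,0,0],[0,0,1],1],[[0,0,0],[0,0,1],1],[[0,0,0],[0,0,1],1],[[0,0,0],[0,0,1],1],[[0,0,0],[0,0,1],1]]'
python3 - <<'E'
from st import *
st((.5885,.1405,.04))
f=manip.grab_frame("scene"); cv2.imwrite("pics/s5.png",cv2.resize(f["color"][150:300,280:480],None,fx=3.5,fy=3.5,interpolation=cv2.INTER_CUBIC))
E
```

```text
time_s: 23.8
ee_pos: [0.5899, 0.1417, 0.0188]
tcp_rot: [-0.108, 0.917, 0.045, 0.382]
force: [-3.1, -0.7, 5.5]
grip_width: 0.0531
grip_force: 64.0
time_s: 27.0
ee_pos: [0.5883, 0.1414, 0.1155]
tcp_rot: [0.918, 0.109, 0.38, -0.044]
force: [-0.9, 0.3, -1.8]
grip_width: 0.053
grip_force: 63.4
t 27.0 p [0.5883 0.1414 0.1155] F [-0.85  0.28 -1.75] w 0.053 q [ 0.14 -0.51  2.15  0.1   0.73  1.43]
tool x az 13.66 y az -76.43 zdir [ 0.687  0.165 -0.708]
shift [-0.444  0.007  0.445]
```

View pics/s5.png

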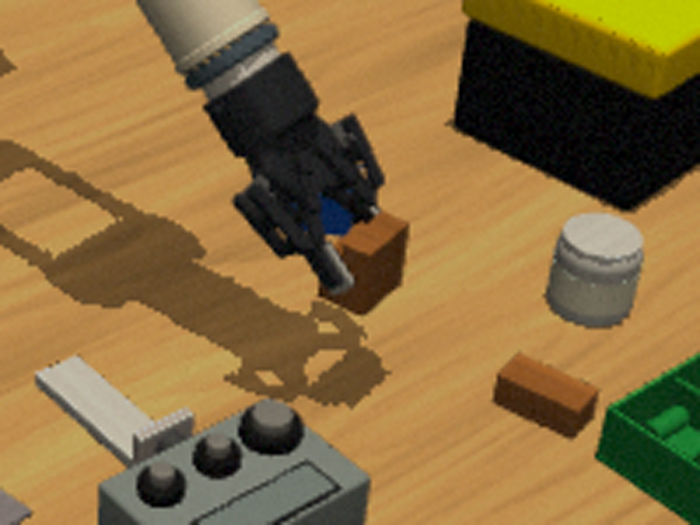

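The view shows the block in the tilted jaws at (370,260), upright after the half-turn, with the step on the robot's side. Next I set it down standing on its back.

```bash
python3 -m inch '[[[-0.25,0,0.25],[0,0,0],1],[[-0.5,0,0.5],[0,0,0],1],[[-0.51,0,0.51],[0,0,0],1],[[-0.51,0,0.51],[0,0,0],1]]'|grep -E "ee|force:"
python3 -m inch '[[[-0.015,0,0.015],[0,0,0],1],[[-0.015,0,0.015],[0,0,0],1],[[-0.015,0,0.015],[0,0,0],1]]'|grep -E "ee|force:"
python3 -m inch '[[[-0.01,0,0.01],[0,0,0],1],[[-0.01,0,0.01],[0,0,0],1],[[-0.01,0,0.01],[0,0,0],1]]'|grep -E "ee|force:"
```

```text
ee_pos: [0.5882, 0.1414, 0.0291]
force: [1.3, -0.1, -0.2]
grip_force: 63.9
ee_pos: [0.5892, 0.1416, 0.0289]
force: [0.1, 0.1, -1.0]
grip_force: 63.9
ee_pos: [0.5885, 0.1414, 0.0255]
force: [0.9, -0.2, -0.5]
grip_force: 63.9
```

```bash
python3 -m inch '[[[-0.01,0,0.01],[0,0,0],1],[[-0.01,0,0.01],[0,0,0],1],[[-0.01,0,0.01],[0,0,0],1]]'|grep -E "ee|force:"
python3 -m inch '[[[-0.008,0,0.008],[0,0,0],1],[[-0.008,0,0.008],[0,0,0],1],[[-0.008,0,0.008],[0,0,0],1]]'|grep -E "ee|force:"
```

```text
ee_pos: [0.5885, 0.1414, 0.0236]
force: [0.3, 0.5, -0.6]
grip_force: 63.9
ee_pos: [0.5885, 0.1415, 0.0223]
force: [-0.6, -0.1, -0.5]
grip_force: 63.9
```

```bash
python3 -m inch '[[[-0.006,0,0.006],[0,0,0],1],[[-0.006,0,0.006],[0,0,0],1],[[-0.006,0,0.006],[0,0,0],1]]'|grep -E "ee|force:"
python3 -m inch '[[[-0.006,0,0.006],[0,0,0],1],[[-0.006,0,0.006],[0,0,0],1],[[-0.006,0,0.006],[0,0,0],1]]'|grep -E "ee|force:"
python3 -c "
from st import *
st()"
```

```text
ee_pos: [0.5891, 0.1415, 0.0222]
force: [-0.7, -0.2, 1.7]
grip_force: 64.3
ee_pos: [0.5895, 0.1417, 0.0222]
force: [-3.3, -0.7, 6.2]
grip_force: 65.0
t 29.25 p [0.5895 0.1417 0.0222] F [-3.34 -0.68  6.21] w 0.0534 q [ 0.14 -0.39  2.24  0.13  0.51  1.39]
tool x az 13.48 y az -76.53 zdir [ 0.69   0.165 -0.705]
```

```bash
python3 -m inch '[[[0.005,0,-0.005],[0,0,0],0.5],[[0.005,0,-0.005],[0,0,0],0],[[0.005,0,-0.005],[0,0,0],0],[[0.005,0,-0.005],[0,0,0],0],[[0.005,0,-0.005],[0,0,0],0]]' >/dev/null
python3 -m inch '[[[0,0,-0.3],[0,0,0],0],[[0,0,-0.7],[0,0,0],0],[[0,0,-1],[0,0,0],0],[[0,0,-1],[0,0,0],0]]' >/dev/null
python3 -m inch '[[[0,0,0],[0,-1,0],0],[[0,0,0],[0,-1,0],0],[[0,0,0],[0,-1,0],0],[[0,0,0],[0,-1,0],0],[[0,0,0],[0,-1,0],0],[[0,0,0],[0,-1,0],0],[[0,0,0],[0,-1,0],0]]'
python3 - <<'E'
from st import *
C=cloud(manip.grab_frame("wrist"));z=C[...,2]
for lo,hi in((.05,.062),(.034,.046)):
    m=(z>lo)&(z<hi)&(abs(C[...,0]-.585)<.06)&(abs(C[...,1]-.14)<.05)
    p=C[m]; print(m.sum(),np.median(p[:,2]),cv2.minAreaRect((p[:,:2]*1000).astype(np.float32)))
st((.5885,.141,.03))
E
```

```text
time_s: 30.85
ee_pos: [0.5074, 0.1221, 0.1038]
tcp_rot: [0.993, 0.118, -0.001, 0.0]
force: [0.5, 0.7, 0.4]
grip_width: 0.0853
grip_force: 0.0
8275 0.05601284612061294 ((595.806640625, 141.8656463623047), (23.866106033325195, 54.29201889038086), 13.420914649963379)
4081 0.040022464393759255 ((576.2030029296875, 137.17271423339844), (15.305693626403809, 54.15950012207031), 13.450326919555664)
t 30.9 p [0.5068 0.122  0.1044] F [ 0.02  0.4  -0.26] w 0.0853 q [ 0.17 -0.11  1.67  0.    1.58  1.51]
tool x az 13.49 y az -76.51 zdir [-0.  0. -1.]
shift [0.699 0.005 0.62 ]
```

```bash
python3 -m inch '[[[0.35,0.01,0],[0,0,0],0],[[0.693,0.01,0],[0,0,0],0],[[0.693,0.01,0.2],[0,0,0],0],[[0.693,0.01,0.5],[0,0,0],0],[[0.693,0.01,0.7],[0,0,0],0],[[0.693,0.01,0.7],[0,0,0],0],[[0.693,0.01,0.7],[0,0,0],0.5],[[0.693,0.01,0.7],[0,0,0],1],[[0.693,0.01,0.7],[0,0,0],1],[[0.693,0.01,0.7],[0,0,0],1],[[0.693,0.01,0.7],[0,0,0],1],[[0.693,0.01,0.7],[0,0,0],1]]'
python3 -m inch '[[[0,0,-0.4],[0,0,0],1],[[0,0,-0.7],[0,0,0],1],[[0,0,-0.7],[0,0,0],1],[[0,0,-0.7],[0,0,0],1]]'
python3 -c "
from st import *
st((.535,-.037,.05))"
```

```text
time_s: 32.1
ee_pos: [0.5888, 0.1402, 0.0252]
tcp_rot: [0.993, 0.117, 0.003, -0.0]
force: [-0.5, 0.0, 7.0]
grip_width: 0.0534
grip_force: 63.8
time_s: 32.5
ee_pos: [0.5881, 0.1401, 0.1081]
tcp_rot: [0.993, 0.117, 0.002, -0.0]
force: [-1.1, -0.6, -1.2]
grip_width: 0.0532
grip_force: 63.3
t 32.5 p [0.5881 0.1401 0.1081] F [-1.12 -0.62 -1.21] w 0.0532 q [ 0.18  0.11  1.44 -0.    1.59  1.51]
tool x az 13.48 y az -76.52 zdir [ 0.004  0.001 -1.   ]
shift [-0.776  1.332  0.481]
```

```bash
python3 -m inch '[[[-0.6,0.1,0],[0,0,0],1],[[-0.8,0.4,0],[0,0,0],1],[[-0.8,0.7,0],[0,0,0],1],[[-0.8,0.7,0],[0,0,0],1]]'>/dev/null
python3 -m inch '[[[0,0.3,0],[0,0,0.15],1],[[0,0.635,0],[0,0,0.311],1],[[0,0.635,0.3],[0,0,0.311],1],[[0,0.635,0.46],[0,0,0.311],1],[[0,0.635,0.46],[0,0,0.311],1],[[0,0.635,0.46],[0,0,0.311],1]]'
python3 -c "
from st import *
st((.532,-.0375,.038))"
```

```text
time_s: 33.5
ee_pos: [0.5307, -0.0378, 0.0501]
tcp_rot: [1.0, -0.004, -0.001, -0.0]
force: [0.9, -0.4, -0.4]
grip_width: 0.0534
grip_force: 63.7
t 33.5 p [ 0.5307 -0.0378  0.0501] F [ 0.86 -0.4  -0.37] w 0.0534 q [-0.14 -0.04  1.7   0.    1.48  1.44]
tool x az -0.5 y az -90.5 zdir [-0.002  0.    -1.   ]
shift [ 0.011 -0.002  0.101]
```

```bash
python3 -m inch '[[[0,0,0.06],[0,0,0],1],[[0,0,0.08],[0,0,0],1],[[0,0,0.08],[0,0,0],1]]'|grep -E "ee|force:"
python3 -m inch '[[[0,0,0.015],[0,0,0],1],[[0,0,0.015],[0,0,0],1],[[0,0,0.015],[0,0,0],1]]'|grep -E "ee|force:"
python3 -m inch '[[[0,0,0.01],[0,0,0],1],[[0,0,0.01],[0,0,0],1],[[0,0,0.01],[0,0,0],1]]'|grep -E "ee|force:"
```

```text
ee_pos: [0.5313, -0.038, 0.0415]
force: [-0.0, 0.1, -0.8]
grip_force: 63.7
ee_pos: [0.5313, -0.0383, 0.0396]
force: [0.4, 0.0, -1.1]
grip_force: 63.7
ee_pos: [0.5312, -0.0383, 0.0382]
force: [-0.8, -1.0, -0.4]
grip_force: 63.7
```

```bash
python3 -m inch '[[[0,0,0.01],[0,0,0],1],[[0,0,0.01],[0,0,0],1],[[0,0,0.01],[0,0,0],1]]'|grep -E "ee|force:"
python3 -m inch '[[[0,0,0.006],[0,0,0],1],[[0,0,0.006],[0,0,0],1],[[0,0,0.006],[0,0,0],1]]'|grep -E "ee|force:"
```

```text
ee_pos: [0.5313, -0.0383, 0.0373]
force: [0.0, 0.4, 1.1]
grip_force: 63.8
ee_pos: [0.5313, -0.0383, 0.0373]
force: [-2.6, 0.2, 5.2]
grip_force: 64.3
```

```bash
python3 -m inch '[[[0.04,0,-0.005],[0,0,0],1],[[0.08,0,-0.005],[0,0,0],1],[[0.12,0,-0.005],[0,0,0],1],[[0.12,0,-0.005],[0,0,0],1]]'|grep -E "ee|force:"
python3 -m inch '[[[0.015,0,0],[0,0,0],1],[[0.015,0,0],[0,0,0],1],[[0.015,0,0],[0,0,0],1]]'|grep -E "ee|force:"
python3 -m inch '[[[0.015,0,0],[0,0,0],1],[[0.015,0,0],[0,0,0],1],[[0.015,0,0],[0,0,0],1]]'|grep -E "ee|force:"
python3 -m inch '[[[0.015,0,0],[0,0,0],1],[[0.015,0,0],[0,0,0],1],[[0.015,0,0],[0,0,0],1]]'|grep -E "ee|force:"
```

```text
ee_pos: [0.5465, -0.0385, 0.0373]
force: [-1.0, -0.0, 3.4]
grip_force: 64.0
ee_pos: [0.5475, -0.0385, 0.0373]
force: [-2.4, -0.2, 6.0]
grip_force: 64.5
ee_pos: [0.5492, -0.0385, 0.0373]
force: [-2.6, -0.6, 6.3]
grip_force: 64.4
ee_pos: [0.5505, -0.0385, 0.0373]
force: [-6.7, -0.2, 7.4]
grip_force: 64.6
```

```bash
python3 -m inch '[[[0.015,0,-0.005],[0,0,0],1],[[0.03,0,-0.005],[0,0,0],1],[[0.03,0,-0.005],[0,0,0],1]]'|grep -E "ee|force:"
python3 -m inch '[[[0.012,0,0],[0,0,0],1],[[0.012,0,0],[0,0,0],1],[[0.012,0,0],[0,0,0],1],[[0.012,0,0],[0,0,0],1]]'|grep -E "ee|force:"
```

```text
ee_pos: [0.5531, -0.0385, 0.0374]
force: [-9.3, -0.9, 7.8]
grip_force: 64.5
ee_pos: [0.5543, -0.0385, 0.0374]
force: [-10.1, 0.0, 8.5]
grip_force: 64.6
```

```bash
python3 -m inch '[[[0.016,0,-0.004],[0,0,0],1],[[0.016,0,-0.004],[0,0,0],1],[[0.016,0,-0.004],[0,0,0],1],[[0.016,0,-0.004],[0,0,0],1]]'
python3 -m inch '[[[0,0,0],[0,0,0],1],[[0,0,0],[0,0,0],1],[[0,0,0],[0,0,0],1],[[0,0,0],[0,0,0],1],[[0,0,0],[0,0,0],1],[[0,0,0],[0,0,0],1],[[0,0,0],[0,0,0],1],[[0,0,0],[0,0,0],1],[[0,0,0],[0,0,0],1],[[0,0,0],[0,0,0],1],[[0,0,0],[0,0,0],1],[[0,0,0],[0,0,0],1]]'
python3 - <<'E'
from st import *
st()
f=manip.grab_frame("scene"); cv2.imwrite("pics/s6.png",cv2.resize(f["color"][190:340,250:410],None,fx=4,fy=4,interpolation=cv2.INTER_CUBIC))
E
```

```text
time_s: 37.4
ee_pos: [0.5559, -0.0385, 0.0374]
tcp_rot: [1.0, -0.005, -0.003, -0.0]
force: [-10.7, 0.1, 5.9]
grip_width: 0.0531
grip_force: 64.6
time_s: 38.6
ee_pos: [0.5559, -0.0385, 0.0374]
tcp_rot: [1.0, -0.005, -0.003, -0.0]
force: [-10.7, -0.0, 6.2]
grip_width: 0.0534
grip_force: 64.6
t 38.6 p [ 0.5559 -0.0385  0.0374] F [-10.66  -0.     6.2 ] w 0.0534 q [-0.13  0.04  1.65 -0.    1.46  1.45]
tool x az -0.54 y az -90.54 zdir [-0.006  0.    -1.   ]
```

View pics/s6.png

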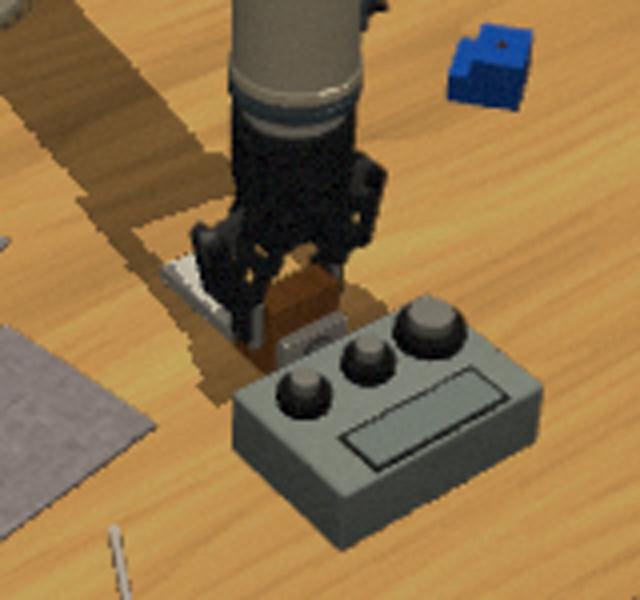

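The view shows the standing block pressing the anvil at (315,335), pushed in as far as in the first check. Next I go to the pad.

```bash
python3 -m inch '[[[-0.2,0,-0.005],[0,0,0],1],[[-0.4,0,-0.01],[0,0,0],1],[[-0.4,0,-0.3],[0,0,0],1],[[-0.4,0,-0.5],[0,0,0],1],[[-0.4,0,-0.5],[0,0,0],1]]'|grep -E "ee|force:"
python3 -m inch '[[[-0.04,0.4,0],[0,0,0],1],[[-0.08,0.77,0],[0,0,0],1],[[-0.08,0.77,0],[0,0,0],1]]' >/dev/null
python3 -m inch '[[[0,0.4,0],[0,0,0],1],[[0,0.77,0],[0,0,0],1],[[0,0.77,0.3],[0,0,0],1],[[0,0.77,0.44],[0,0,0],1],[[0,0.77,0.44],[0,0,0],1]]'|grep -E "ee|force:"
python3 -c "
from st import *
st((.499,-.223,.031))"
```

```text
ee_pos: [0.5119, -0.0383, 0.1016]
force: [1.0, -0.2, -0.5]
grip_force: 63.5
ee_pos: [0.4964, -0.2214, 0.04]
force: [0.1, -0.1, -1.7]
grip_force: 64.0
t 39.95 p [ 0.4964 -0.2214  0.04  ] F [ 0.05 -0.06 -1.73] w 0.0534 q [-0.48  0.    1.68  0.    1.47  1.1 ]
tool x az -0.55 y az -90.55 zdir [-0.007  0.004 -1.   ]
shift [0.023 0.014 0.075]
```

```bash
python3 -m inch '[[[0.02,0.01,0.05],[0,0,0],1],[[0.02,0.01,0.065],[0,0,0],1],[[0.02,0.01,0.065],[0,0,0],1]]'|grep -E "ee|force:"
python3 -m inch '[[[0,0,0.01],[0,0,0],1],[[0,0,0.01],[0,0,0],1],[[0,0,0.01],[0,0,0],1]]'|grep -E "ee|force:"
python3 -m inch '[[[0,0,0.01],[0,0,0],1],[[0,0,0.01],[0,0,0],1],[[0,0,0.01],[0,0,0],1]]'|grep -E "ee|force:"
```

```text
ee_pos: [0.5017, -0.2238, 0.0381]
force: [0.1, -0.4, -1.2]
grip_force: 64.0
ee_pos: [0.5013, -0.224, 0.0367]
force: [0.2, -0.1, -0.4]
grip_force: 64.0
ee_pos: [0.501, -0.224, 0.035]
force: [-0.3, 0.6, 0.0]
grip_force: 64.0
```

```bash
python3 -m inch '[[[0,0,0.02],[0,0,0],1],[[0,0,0.02],[0,0,0],1],[[0,0,0.02],[0,0,0],1]]'|grep -E "ee|force:"
python3 -m inch '[[[0,0,0.015],[0,0,0],1],[[0,0,0.015],[0,0,0],1],[[0,0,0.015],[0,0,0],1]]'|grep -E "ee|force:"
python3 -m inch '[[[0,0,0.01],[0,0,0],1],[[0,0,0.01],[0,0,0],1],[[0,0,0.01],[0,0,0],1]]'|grep -E "ee|force:"
```

```text
ee_pos: [0.501, -0.224, 0.0324]
force: [-0.3, -0.6, -0.8]
grip_force: 64.0
ee_pos: [0.501, -0.224, 0.0307]
force: [-0.0, -0.3, -0.3]
grip_force: 64.0
ee_pos: [0.5012, -0.2241, 0.0303]
force: [-2.4, 0.2, 4.7]
grip_force: 64.3
```

```bash
python3 -m inch '[[[0,0,0],[0,0,0],0.5],[[0,0,0],[0,0,0],0],[[0,0,0],[0,0,0],0],[[0,0,0],[0,0,0],0],[[0,0,0],[0,0,0],0]]' >/dev/null
python3 -m inch '[[[0,0,-0.3],[0,0,0],0],[[0,0,-0.7],[0,0,0],0],[[0,0,-1],[0,0,0],0],[[0,0,-1],[0,0,0],1]]' >/dev/null
python3 -m inch '[[[0.56,-0.56,0],[0,0,0],1],[[0.56,-0.56,0],[0,0,0],1],[[0.56,-0.56,0],[0,0,0],1]]' >/dev/null
python3 -m inch '[[[0.56,-0.56,0],[0,0,0],1],[[0.56,-0.56,0],[0,0,0],1],[[0.56,-0.56,0.4],[0,0,0],1],[[0.56,-0.56,0.4],[0,0,0],1],[[0.56,-0.56,0.4],[0,0,0],1]]'
python3 - <<'E'
from st import *
st((.635,-.089,.082))
f=manip.grab_frame("top"); C=cloud(f); z=C[...,2]
m=(z>.05)&(z<.07)&(abs(C[...,0]-.5)<.07)&(abs(C[...,1]+.223)<.07)
p=C[m]; print(m.sum(),np.median(p[:,2]),cv2.minAreaRect((p[:,:2]*1000).astype(np.float32)))
cv2.imwrite("pics/t7.png",cv2.resize(f["color"][165:345,300:470],None,fx=3.3,fy=3.3,interpolation=cv2.INTER_CUBIC))
E
```

```text
time_s: 43.45
ee_pos: [0.635, -0.0912, 0.0996]
tcp_rot: [1.0, -0.005, -0.003, -0.0]
force: [0.7, 0.3, 1.0]
grip_width: -0.0001
grip_force: 0.0
t 43.45 p [ 0.635  -0.0912  0.0996] F [0.68 0.27 0.99] w -0.0001 q [-0.2   0.22  1.33 -0.    1.59  1.38]
tool x az -0.54 y az -90.54 zdir [-0.005  0.001 -1.   ]
shift [ 0.001 -0.018  0.147]
212 0.06006706511397175 ((501.3497619628906, -223.6568603515625), (38.60113525390625, 52.68001937866211), 1.6708992719650269)
```

View pics/t7.png

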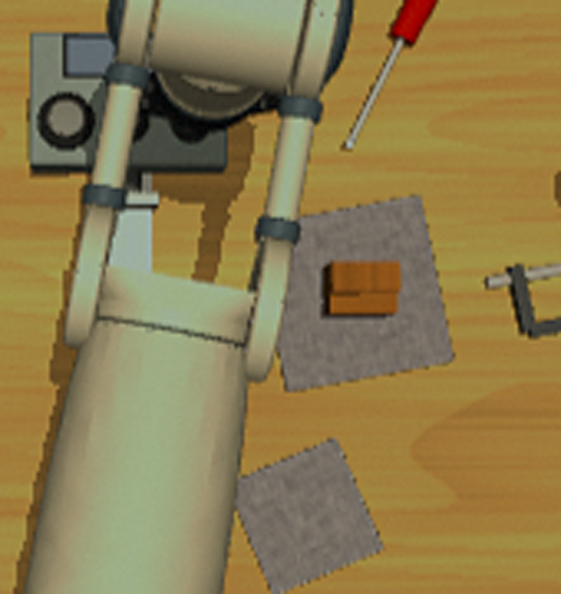

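The top view shows the block standing on the large pad at (362,288), well inside its edges. Next is the end key.

```bash
python3 -m inch '[[[0,-0.015,0.1],[0,0,0],1],[[0,-0.015,0.15],[0,0,0],1],[[0,-0.015,0.15],[0,0,0],1]]'|grep -E "ee|force:"
python3 -m inch '[[[0,0,0.025],[0,0,0],1],[[0,0,0.025],[0,0,0],1]]'|grep -E "ee|force:"
python3 -m inch '[[[0,0,0.025],[0,0,0],1],[[0,0,0.025],[0,0,0],1]]'|grep -E "ee|force:"
```

```text
ee_pos: [0.636, -0.0894, 0.0829]
force: [0.5, 1.1, 0.7]
grip_force: 0.0
ee_pos: [0.6366, -0.0892, 0.0806]
force: [0.3, 0.6, 0.2]
grip_force: 0.0
ee_pos: [0.6369, -0.0891, 0.0778]
force: [-1.0, 0.5, 1.4]
grip_force: 1.0
```

```bash
python3 -m inch '[[[0,0,0.025],[0,0,0],1],[[0,0,0.025],[0,0,0],1],[[0,0,0.025],[0,0,0],1]]'|grep -E "ee|force:"
python3 -m inch '[[[0,0,0.015],[0,0,0],1],[[0,0,0.015],[0,0,0],1],[[0,0,0.015],[0,0,0],1]]'|grep -E "ee|force:"
```

```text
ee_pos: [0.637, -0.0891, 0.0751]
force: [0.9, -1.1, 4.0]
grip_force: 1.7
ee_pos: [0.637, -0.0891, 0.074]
force: [-1.0, -0.4, 6.8]
grip_force: 3.5
```

```bash
python3 -m inch '[[[0,0,0],[0,0,0],1],[[0,0,0],[0,0,0],1]]'|grep -E "ee|force:"
python3 -m inch '[[[0,0,-0.4],[0,0,0],1],[[0,0,-0.8],[0,0,0],1],[[0,0,-1],[0,0,0],1],[[0,0,-1],[0,0,0],1]]'
python3 - <<'E'
from st import *
C=cloud(manip.grab_frame("top")); z=C[...,2]
m=(z>.05)&(z<.07)&(abs(C[...,0]-.5)<.07)&(abs(C[...,1]+.223)<.07); print(m.sum(),C[m].mean(0))
print(manip.hand_in())
E
```

```text
ee_pos: [0.637, -0.0891, 0.074]
force: [-0.9, -0.1, 6.4]
grip_force: 3.4
time_s: 45.4
ee_pos: [0.6382, -0.0892, 0.1983]
tcp_rot: [1.0, -0.004, 0.004, 0.001]
force: [0.5, 0.2, 0.9]
grip_width: 0.0004
grip_force: 0.0
211 [ 0.50776635 -0.22342738  0.06011569]
the job is handed in; nothing more can be done
None
```

The job is handed in at about 45 s, all steps in the order asked: big key pressed to its stop, block's back and then its underside held against the anvil at about 7 mm of its 14 mm travel (estimated from position and force), block left standing on the large pad, end key pressed to its stop; the middle key and the bystanders were left alone, the display showed no change I could see after the first key press, and the judge's verdict was not shown.

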